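# Right a toppled candlestick and send it down the tipping roller track

### The arm

A 6-joint arm with a two-finger parallel gripper is mounted at the origin on the work surface. World frame = base frame: x ahead of the robot, y to its left, z up, the work surface at z = 0. Lengths are in mm, angles in rad, forces in N, time in s.
With the tool pointing down it reaches from about 325 to 850 mm from the base axis. Payload 15.5 kg.
Tool frame: the origin (TCP) lies at the very end of the fingers, on their centre line; the grasp point (between the pads) lies 19 mm behind it (env.pinch_z is the distance from the TCP to the grasp point, in mm); z points along the fingers, y is the line along which they close (so a half turn about z gives the same grasp; the last joint's range is limited). The gripper opens to 91 mm and grips with 3 to 60 N. Pads are 32 mm wide; open, the fingers measure 118 mm over their backs; the gripper's body (76 mm by 178 mm) begins 60 mm behind the grasp point.
Start: joints at [1.014, 0.494, 1.345, -0, 1.302, -0.096], TCP at [277.911, 559.814, 213.915] pointing down, gripper open.
Joint ranges: [-2.91, 2.91], [-0.82, 2.16], [0.22, 2.67], [-1.22, 4.37], [0.12, 2.79], [-3.08, 3.08]. Speed limits (rad/s): [1.89, 1.89, 2.57, 3.01, 3.01, 3.01].

### API

Orientations are given as [roll, pitch, yaw] about the fixed x, y, z axes, in that order (R = Rz(yaw) Ry(pitch) Rx(roll)).
In Python, from cell import readout, viewer, env gives the robot as it stands.
- The arm moves only by the tool play_rows, never from a script. Its argument "moves" is a list of rows, each an object of numbers: "claw": the opening, from 0 (shut) to 1 (fully open); "dx", "dy", "dz": the shift along the tool's x, y, z in m; "roll": the turn about the tool's z in degrees. In form: [{"claw": .., "dx": .., "dy": .., "dz": .., "roll": ..}, ...]. A call has 1 to 10 rows; each row is the pose to reach, as a shift and turn from the pose commanded when the call began, along the tool's axes at that moment; what a row does not reach only later rows make up. A row lasts 1/10 s, in which the tool goes at most 50 mm and 8.59 degrees, less where a joint would pass 70% of its speed; a pose out of reach is approached as far as the arm can. A call with a gripper value outside its range is refused whole. The fingers move at their own pace and stop on an object; "grip_force" is the grip in N (left out, the last holds). Time passes only in rows, so rows that repeat a pose let the fingers close. It gives the time, the measured TCP pose, the force, the opening and the grip force at its end, in the units of the state.
- readout.observe(): the state, without advancing time (a new reading comes with each control period).
- viewer.get_image(name): name is "scene" or "top"; returns a dict with "color" (400x640x3 uint8, red, green, blue), "z_map" (400x640 float32, mm along the optical axis (not along the pixel's ray), 0 where there is no reading), "fx", "fy", "cx", "cy" (pixels), "k1" (the pictures are not rectified: a ray, as slopes to the right and down, at radius r is drawn at 1 + k1 r^2 times it, then the intrinsics apply), "R" (3x3) and "t" (3): a world point X has camera coordinates R X + t. Camera axes: x right, y down, z forward; pixel columns grow to the right and rows downward; lengths in mm; the calibration is good to about 2 mm. A picture is of the moment at which its call begins.
- env.hand_in(): hands the job in; it is judged then, once.
The state is a dict: "clock": time; "qpos": joint angles; "joint_velocities": joint speeds; "joint_torque": joint torques, N m; "tool_pos": TCP position; "tool_rot": TCP orientation; "ft_force": force on the tool from outside, world axes, zero at the start; "torque": the same for the moment, N m; "width": finger opening in mm; "gripper_force": force on a finger pad.
Only numpy, scipy, OpenCV 4.12 (cv2) and the standard library are available. Lean on these libraries where they do the work, as an engineer would, in place of code of your own. Each camera call takes 0.05 s, during which the arm holds its last target. There are 200 camera calls.

### The job

The square-footed candlestick has fallen over on the bench. Stand it up on its foot on the bench and let go, to see that it stands by itself; then pick it up again and set it gently on its foot on the tipping roller tray, square between the sides and on the downstream side of the pivot, so that its own weight tips the tray and it rolls down, still upright, to the padded stop where the finisher takes over. Keep your hand off the roller track and do not disturb the other things on the bench.

Things in the scene. Friction and masses are not known exactly. Their poses are not given: they have to be found in the camera images.
- candlestick: Toppled turned candlestick, pale wood, 160 high, 0.22 to 0.34 kg. Square foot 76 x 76 x 18; round shoulder d66 to 23 above underside, stem d20 to 23 with a d35 bead at 76; round cup d50 from 130 to 160. Origin: centre of the foot's underside; z: foot to cup, x and y square to the foot's sides. It lies on foot edge and cup rim, axis dipping 5 deg to the cup. Centre of mass about 40 above underside.
- cup (a point): Centre of the candlestick's round cup (d50), on its axis, 145 above the underside of the foot and 15 below the cup's flat top. When the candlestick lies on the bench this point is about 26 above the bench.
- roller_track: Fixed gravity roller track on the bench, steel rollers d18 every 22 mm between aluminium sides 93 apart inside, rising 13 above the rollers. Origin: on the bench under the tray's pivot pin; +y downstream, z up. Tray y -120 to 122 (back plate at -82), outfeed 122 to 340 falling 6 deg to a padded stop. The candlestick stops with its foot's centre at y 302.
- tip_tray (a joint): Tilt of the tipping infeed tray on its pin, rad: 0 = level, at rest, roller tops 75 above the bench; 0.105 = downstream end fully down, in line with the outfeed. Damped, held level by a counterweight (0.076 N m). It tips in about half a second if the candlestick stands with its centre 40 to 85 downstream of the pin, never if under 20, and swings back level when it has rolled off; reaching the stop takes 3 to 6 s.
- tray_mid (a point): Point on the tray at the height of the roller tops, midway between the sides, 55 downstream of the pivot pin (it moves with the tray): the middle of the part of the tray where the candlestick's foot can stand.
- tall_candlestick: Bystander: taller turned candlestick standing upright, darker wood, round foot d84, 215 high, widest at the foot. Origin: centre of its underside.
- mallet: Bystander: carver's mallet of dark wood standing on its head, handle up; head d84 and 96 high, 216 high in all. Origin: centre of its underside.
- wax_tin: Bystander: flat round tin of wax, d89, 54 high. Origin: centre of its underside.

How it is judged (in metres and radians):
On the way, in this order (a step that is already met when the one before it is completed fails the run):
1. the candlestick stands upright on its foot on the bench by itself, let go (angle between candlestick's own z axis and vertical below 0.05 rad and height (world z) of candlestick below 0.005 m and contact force between the fingers and candlestick below 0.05 N and linear speed of candlestick below 0.03 m/s), for 0.3 s.
2. the candlestick, let go, stands upright on the tray and its weight has tipped the tray down (value of joint tip_tray above 0.085 rad and contact force between the fingers and candlestick below 0.05 N and contact force between candlestick and roller_track above 0.3 N and y of candlestick in the frame of roller_track between 0.02 and 0.17 m and angle between candlestick's own z axis and vertical below 0.2 rad), for 0.1 s.
At the end, for the whole second after the job is handed in: The candlestick rests on its foot at the padded stop of the outfeed, foot centre within about 14 mm of where it meets the stop squarely and axis within 0.15 rad of vertical, not moving; the empty tray has swung back level (under 0.02 rad) (y of candlestick in the frame of roller_track between 0.288 and 0.315 m and x of candlestick in the frame of roller_track between -0.02 and 0.02 m and angle between candlestick's own z axis and vertical below 0.15 rad and linear speed of candlestick below 0.02 m/s and value of joint tip_tray below 0.02 rad); the robot touches nothing.
It fails at once if the candlestick is dropped or pressed hard onto the roller track (over 60 N: a fall of more than about 10 mm) (contact force between candlestick and roller_track above 60 N).
It fails at once if the hand or arm pushes on the roller track (over 2 N) (contact force between any of the fingers, the arm and roller_track above 2 N).
It fails at once if a bystander is moved by more than 20 mm or tipped (distance of any of tall_candlestick, mallet, wax_tin from where it was at the start of the episode above 0.02 m or angle between any of tall_candlestick, mallet, wax_tin's own z axis and vertical above 0.2 rad).
It also fails if it takes over 66 s, if anything falls off the work surface, if the arm or the gripper's body presses on something with over 40 N, if the wrist force passes 120 N, or if a joint passes its speed limit or range.

## Working session

There is one attempt and no reset: what is moved stays moved. The work goes in short steps, Python scripts to look and compute and a tool call to move; the robot and the scene stay as the last step left them, time stands still between calls to the robot, and variables do not carry over. Pictures are saved under pics/ and viewed, at most 10 in all, crops included, and the job is handed in when it is done.

Besides the shell and the picture viewer there is one more tool, called as name([rows], argument=value, ...), one row to a line, values as JSON. play_rows: Moves the arm, as the interface text tells. Its arguments: {"type":"object","properties":{"moves":{"type":"array"},"grip_force":{"type":"number"}},"required":["moves"]}

```bash
mkdir -p pics
cat > h.py <<'E'
from cell import readout, viewer, env
import numpy as np, cv2, pickle
def shot(n,tag):
    im=viewer.get_image(n); pickle.dump(im,open(f'pics/{n}_{tag}.pkl','wb'))
    cv2.imwrite(f'pics/{n}_{tag}.png',im['color'][:,:,::-1]); return im
def load(n,tag): return pickle.load(open(f'pics/{n}_{tag}.pkl','rb'))
def ray(im,u,v):
    K=np.array([[im['fx'],0,im['cx']],[0,im['fy'],im['cy']],[0,0,1.]])
    x,y=cv2.undistortPoints(np.array([[[u,v]]],float),K,np.array([im['k1'],0,0,0.]))[0,0]
    R=np.array(im['R']);t=np.array(im['t']); return -R.T@t, R.T@np.array([x,y,1.])
def atz(im,u,v,z):
    c,d=ray(im,u,v); return c+d*(z-c[2])/d[2]
def dep(im,u,v):
    c,d=ray(im,u,v); return c+d*im['z_map'][int(round(v)),int(round(u))]
def tri(a,ua,b,ub):
    c1,d1=ray(a,*ua);c2,d2=ray(b,*ub)
    s=np.linalg.lstsq(np.c_[d1,-d2],c2-c1,rcond=None)[0]
    p,q=c1+s[0]*d1,c2+s[1]*d2; return (p+q)/2,np.linalg.norm(p-q)
E
python3 - <<'E'
from h import *
for n in('scene','top'):
    im=shot(n,'0'); print(n,[im[k] for k in('fx','fy','cx','cy','k1')],-np.array(im['R']).T@im['t'])
print(readout.observe())
E
```

```text
scene [418.7980225943716, 418.7980225943716, 316.81136037082035, 198.44809638433117, -0.09623703933676328] [1392.13585114  -44.09431223  680.8950434 ]
top [406.92719884087893, 406.92719884087893, 322.30429454274713, 205.85776810202185, -0.0485185162436793] [ 463.46489259  -74.76263774 1029.44414771]
{'clock': 0.1, 'qpos': array([ 1.01451605e+00,  4.94097999e-01,  1.34606744e+00, -1.93964353e-05,
        1.30253114e+00, -9.55169591e-02]), 'joint_velocities': array([ 0.00025015, -0.00023816, -0.00210776,  0.00060573, -0.00121904,
        0.00108657]), 'joint_torque': array([-3.78274035e-04, -8.80242562e+01, -3.82531929e+01,  7.08212075e-02,
        4.85001225e-02, -5.36448624e-05]), 'tool_pos': array([277.72037115, 559.51361081, 213.41282233]), 'tool_rot': array([-3.14049198e+00, -8.66708817e-05,  2.68083444e+00]), 'ft_force': array([0.05346784, 0.24145896, 0.0094151 ]), 'torque': array([ 0.06799304, -0.00564002, -0.00947191]), 'gripper_force': 0.0, 'width': 90.92064811073142}
```

View pics/scene_0.png

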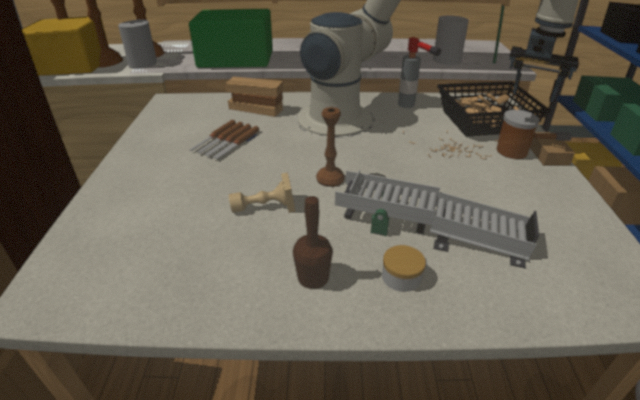

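View pics/top_0.png

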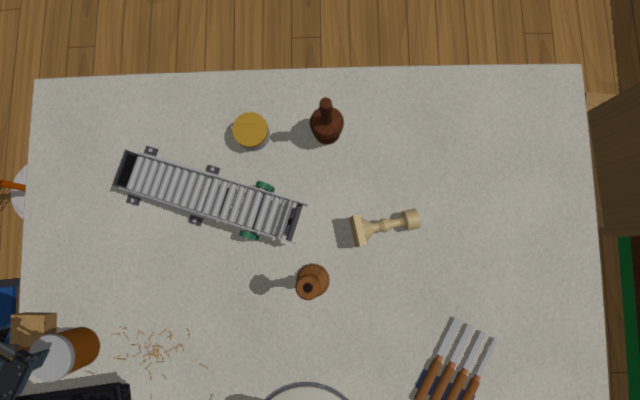

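The scene view shows the fallen candlestick at (235-292,190) and the track at (340-535,180-260). In the top view the foot is near (360,230), the cup near (411,219), the green pivot parts at (264,186) and (248,235), and the stop near (125,170).

Run:
```python
from h import *
t=load('top','0')['color'][:,:,::-1];s=load('scene','0')['color'][:,:,::-1]
a=cv2.resize(t[135:255,100:300],None,fx=4,fy=4,interpolation=3)
cv2.imwrite('pics/c1.png',a)
b=cv2.resize(t[190:260,340:430],(540,420),interpolation=3)  #x6
cv2.imwrite('pics/c2.png',b)
c=cv2.resize(s[165:275,220:300],(0,0),fx=5,fy=5,interpolation=3)[:300]
d=cv2.resize(s[165:265,330:545],(0,0),fx=3.5,fy=3.5,interpolation=3)
cv2.imwrite('pics/c3.png',cv2.resize(s[165:225,220:300],None,fx=8,fy=8,interpolation=3))
```

```text
(no output)
```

View pics/c1.png

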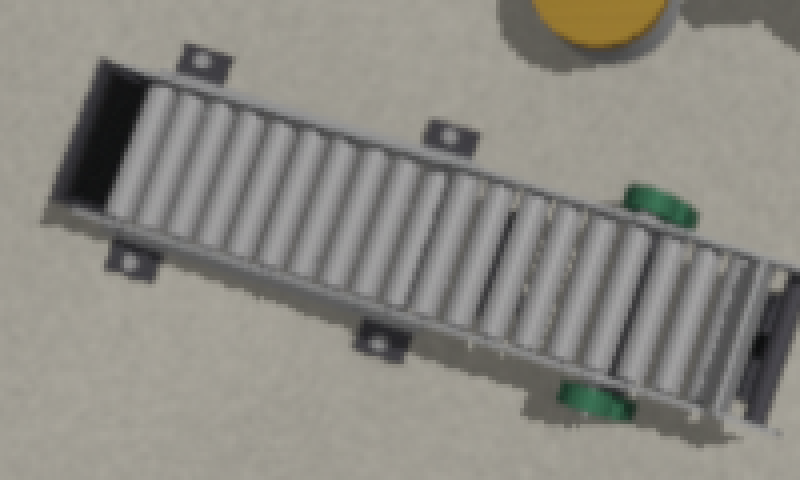

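View pics/c2.png

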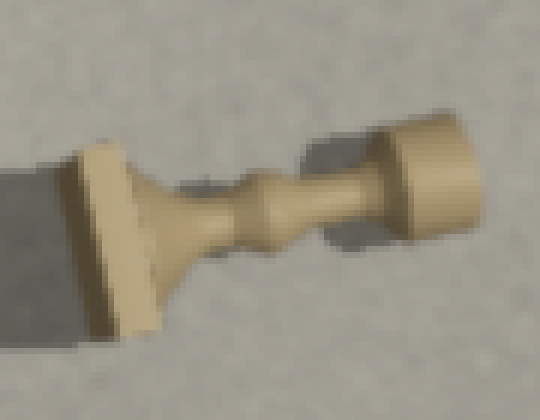

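View pics/c3.png

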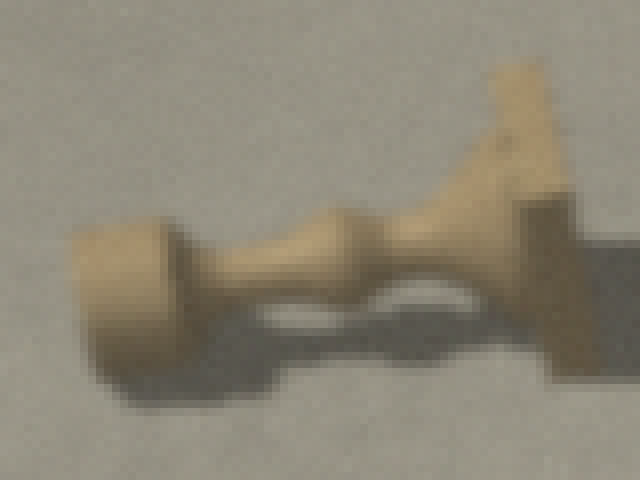

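Run:
```python
from h import *
np.set_printoptions(precision=1,suppress=True)
T=load('top','0');S=load('scene','0')
f2=lambda u,v:(340+(u-2.5)/6,190+(v-2.5)/6); f3=lambda u,v:(220+(u-3.5)/8,165+(v-3.5)/8); f1=lambda u,v:(100+(u-1.5)/4,135+(v-1.5)/4)
for n,a,b in(('cup',(432,176),(130,300)),('bead',(272,212),(345,255))):
    p,e=tri(T,f2(*a),S,f3(*b)); print(n,p,e,'top depth',dep(T,*f2(*a)),'top@26',atz(T,*f2(*a),26 if n=='cup' else 32))
for n,uv in(('gU',(660,207)),('gL',(597,400)),('stopU',(100,62)),('stopL',(45,215)),('roller',(635,300)),('r2',(250,190)),('backU',(795,275)),('backL',(757,420)),('r_up',(545,280))):
    print(n,dep(T,*f1(*uv)))
# track cloud
P=[]
for v in range(140,250):
    for u in range(105,310):
        if T['z_map'][v,u]>0: P.append(dep(T,u,v))
P=np.array(P); m=(P[:,2]>35)&(P[:,2]<125)
Q=P[m]; c,(w,h),ang=cv2.minAreaRect(Q[:,:2].astype(np.float32)); print('rect',c,w,h,ang)
np.save('pics/track.npy',Q)
# bystanders
for n,uv in(('tin',(250,130)),('mallet',(327,104)),('tall',(308,288))): print(n,dep(T,*uv))
```

```text
cup [ 538.6 -269.6   25.9] 1.6622802251658113 top depth [ 537.1 -266.1   48.4] top@26 [ 538.7 -270.5   26. ]
bead [ 524.5 -201.6   33.8] 3.415255843674838 top depth [ 523.4 -200.8   53.4] top@26 [ 524.7 -203.5   32. ]
gU [619.8  85.9  68.8]
gL [504.7 123.2  70. ]
stopU [717.2 434.1  71.5]
stopL [634.2 505.1  -0.1]
roller [570.9 113.    2.6]
r2 [639.3 346.7  47.1]
backU [578.    5.5  63.1]
backL [491.8  29.3  59.1]
r_up [575.7 152.5  79.7]
rect (655.1644897460938, 203.7454833984375) 477.2122802734375 241.69509887695312 68.29862976074219
tin [764.1 124.9  55.7]
mallet [767.2 -68.3 213.8]
tall [391.3 -24.6 215.4]
```

Run:
```python
from h import *
np.set_printoptions(precision=1,suppress=True)
Q=np.load('pics/track.npy'); Q=Q[~((Q[:,0]>700)&(Q[:,1]<190))]
g=np.array([562.2,104.5])
best=None
for a in np.radians(np.arange(8,30,.25)):   # downstream dir = (sin a, cos a)
    d=np.array([np.sin(a),np.cos(a)]);n=np.array([np.cos(a),-np.sin(a)])
    s=(Q[:,:2]-g)@d; x=(Q[:,:2]-g)@n
    m=(s>-75)&(s<330)&(abs(x)<65)&(Q[:,2]>74-.105*np.maximum(s-122,0)+7)
    h=np.histogram(x[m],np.arange(-65,66,3))[0]; sc=(h.astype(float)**2).sum()
    if best is None or sc>best[0]: best=(sc,a,h)
sc,a,h=best; print(np.degrees(a),h)
d=np.array([np.sin(a),np.cos(a)]);n=np.array([np.cos(a),-np.sin(a)])
s=(Q[:,:2]-g)@d; x=(Q[:,:2]-g)@n
m=(s>-75)&(s<330)&(abs(x)<65)&(Q[:,2]>74-.105*np.maximum(s-122,0)+7)
for side in(-1,1): k=m&(x*side>30); print(side,k.sum(),np.median(x[k]),np.polyfit(s[k],x[k],1))
k=abs(x)<38
for lo in range(-130,370,10):
    q=k&(s>=lo)&(s<lo+10)
    if q.sum(): print(lo,q.sum(),np.percentile(Q[q,2],[50,95]))
```

```text
17.5 [ 0  0  0  0  0 28 87  3  4  4  2  3  3  3  3  2  4  2  3  3  3  4  3  2
  3  1  2  1  2  2  1  1  1  2  2  2  1 37 91  5  0  0  0]
-1 130 -45.9073576970011 [ -0. -45.]
1 141 49.632959661678704 [ 0.  48.5]
-100 126 [61.  64.6]
-90 75 [60.5 64.2]
-80 145 [ 84.1 101.4]
-70 102 [72.5 75.7]
-60 128 [74. 77.]
-50 89 [70.6 74.5]
-40 135 [74.  77.4]
-30 77 [70.  73.7]
-20 147 [74.  76.9]
-10 66 [71.7 74.6]
0 152 [73.3 77. ]
10 76 [73.3 76.2]
20 134 [72.2 76.3]
30 109 [73.4 76.8]
40 106 [71.6 76.1]
50 120 [74.2 77.3]
60 102 [70.1 74.6]
70 128 [74.2 77.2]
80 76 [70.6 73.8]
90 146 [73.4 77. ]
100 55 [72.1 74.7]
110 161 [72.8 76.7]
120 82 [73.6 76.3]
130 112 [58.5 62.3]
140 107 [59.9 62.5]
150 104 [54.7 59. ]
160 116 [58.  60.7]
170 95 [52.8 57. ]
180 117 [55.5 58.5]
190 92 [49.8 54.4]
200 125 [53.2 56. ]
210 62 [49.4 54.2]
220 150 [50.1 53.3]
230 56 [49.8 52.3]
240 159 [46.6 50.8]
250 73 [48. 51.]
260 129 [43.3 49.1]
270 103 [45.9 49.5]
280 88 [41.  46.4]
290 112 [43.7 46.4]
300 75 [39.4 43.4]
310 116 [41.6 44.4]
320 30 [37.4 41. ]
330 130 [39.  42.5]
340 118 [40.3 55.9]
350 301 [64.4 75.1]
360 18 [72.9 75.7]
```

```bash
cat >> h.py <<'E'
from scipy.spatial.transform import Rotation as Ro
def go(x,y,z,yang,quiet=0):
    o=readout.observe(); p=o['tool_pos']; R=Ro.from_euler('xyz',o['tool_rot']).as_matrix()
    ya=np.degrees(np.arctan2(R[1,1],R[0,1])); d=R.T@(np.array([x,y,z])-p)/1000
    r=-((yang-ya+180)%360-180)
    print('t',round(o['clock'],2),'tcp',p.round(1),'yang',round(ya,1),'w',round(o['width'],1),'f',round(o['gripper_force'],1),'| dx %.4f dy %.4f dz %.4f roll %.1f'%(*d,r))
E
python3 -c "
from h import *
go(538.5,-270,300,11.6)"
```

```text
t 0.1 tcp [277.7 559.5 213.4] yang 63.6 w 90.9 f 0.0 | dx -0.6024 dy -0.6272 dz -0.0859 roll 52.0
```

play_rows([
  {"dz": -0.05},
  {"dz": -0.086},
  {"dx": -0.602,"dy": -0.627,"dz": -0.086,"roll": 52},
  {"dx": -0.602,"dy": -0.627,"dz": -0.086,"roll": 52},
  {"dx": -0.602,"dy": -0.627,"dz": -0.086,"roll": 52},
  {"dx": -0.602,"dy": -0.627,"dz": -0.086,"roll": 52},
  {"dx": -0.602,"dy": -0.627,"dz": -0.086,"roll": 52},
  {"dx": -0.602,"dy": -0.627,"dz": -0.086,"roll": 52},
  {"dx": -0.602,"dy": -0.627,"dz": -0.086,"roll": 52},
  {"dx": -0.602,"dy": -0.627,"dz": -0.086,"roll": 52},
])

```text
invalid input
```

```bash
python3 -c "
from h import *
go(538.5,-270,300,11.6)"
```

```text
t 0.1 tcp [277.7 559.5 213.4] yang 63.6 w 90.9 f 0.0 | dx -0.6024 dy -0.6272 dz -0.0859 roll 52.0
```

play_rows([
  {"claw": 1,"dx": 0,"dy": 0,"dz": -0.05,"roll": 0},
  {"claw": 1,"dx": 0,"dy": 0,"dz": -0.086,"roll": 0},
  {"claw": 1,"dx": -0.602,"dy": -0.627,"dz": -0.086,"roll": 52},
  {"claw": 1,"dx": -0.602,"dy": -0.627,"dz": -0.086,"roll": 52},
  {"claw": 1,"dx": -0.602,"dy": -0.627,"dz": -0.086,"roll": 52},
  {"claw": 1,"dx": -0.602,"dy": -0.627,"dz": -0.086,"roll": 52},
  {"claw": 1,"dx": -0.602,"dy": -0.627,"dz": -0.086,"roll": 52},
  {"claw": 1,"dx": -0.602,"dy": -0.627,"dz": -0.086,"roll": 52},
  {"claw": 1,"dx": -0.602,"dy": -0.627,"dz": -0.086,"roll": 52},
  {"claw": 1,"dx": -0.602,"dy": -0.627,"dz": -0.086,"roll": 52},
])

```text
clock: 1.1
tool_pos: [397.7, 176.3, 299.9]
tool_rot: [-3.142, 0.0, 1.773]
ft_force: [1.0, -0.0, 0.7]
width: 91.2
gripper_force: 0.0
```

```bash
python3 -c "
from h import *
go(538.5,-270,300,11.6)"
```

```text
t 1.1 tcp [397.7 176.3 299.9] yang 11.6 w 91.2 f 0.0 | dx -0.4654 dy 0.0484 dz -0.0001 roll -0.0
```

play_rows([
  {"claw": 1,"dx": -0.465,"dy": 0.048,"dz": 0,"roll": 0},
  {"claw": 1,"dx": -0.465,"dy": 0.048,"dz": 0,"roll": 0},
  {"claw": 1,"dx": -0.465,"dy": 0.048,"dz": 0,"roll": 0},
  {"claw": 1,"dx": -0.465,"dy": 0.048,"dz": 0,"roll": 0},
  {"claw": 1,"dx": -0.465,"dy": 0.048,"dz": 0,"roll": 0},
  {"claw": 1,"dx": -0.465,"dy": 0.048,"dz": 0,"roll": 0},
  {"claw": 1,"dx": -0.465,"dy": 0.048,"dz": 0,"roll": 0},
  {"claw": 1,"dx": -0.465,"dy": 0.048,"dz": 0,"roll": 0},
  {"claw": 1,"dx": -0.465,"dy": 0.048,"dz": 0,"roll": 0},
  {"claw": 1,"dx": -0.465,"dy": 0.048,"dz": 0,"roll": 0},
])

```text
clock: 2.1
tool_pos: [538.7, -271.8, 299.0]
tool_rot: [-3.141, 0.0, 1.771]
ft_force: [-0.1, 0.6, -1.1]
width: 91.3
gripper_force: 0.0
```

```bash
python3 -c "
from h import *
go(538.5,-270,7,11.6)"
```

```text
t 2.1 tcp [ 538.7 -271.8  299. ] yang 11.5 w 91.3 f 0.0 | dx 0.0020 dy 0.0003 dz 0.2920 roll -0.1
```

play_rows([
  {"claw": 1,"dx": 0.002,"dy": 0,"dz": 0.05,"roll": 0},
  {"claw": 1,"dx": 0.002,"dy": 0,"dz": 0.1,"roll": 0},
  {"claw": 1,"dx": 0.002,"dy": 0,"dz": 0.15,"roll": 0},
  {"claw": 1,"dx": 0.002,"dy": 0,"dz": 0.2,"roll": 0},
  {"claw": 1,"dx": 0.002,"dy": 0,"dz": 0.24,"roll": 0},
  {"claw": 1,"dx": 0.002,"dy": 0,"dz": 0.265,"roll": 0},
  {"claw": 1,"dx": 0.002,"dy": 0,"dz": 0.28,"roll": 0},
  {"claw": 1,"dx": 0.002,"dy": 0,"dz": 0.288,"roll": 0},
  {"claw": 1,"dx": 0.002,"dy": 0,"dz": 0.292,"roll": 0},
  {"claw": 1,"dx": 0.002,"dy": 0,"dz": 0.292,"roll": 0},
])

```text
clock: 3.1
tool_pos: [538.0, -265.6, 8.1]
tool_rot: [3.142, 0.0, 1.773]
ft_force: [0.4, -0.5, -0.7]
width: 90.9
gripper_force: 0.0
```

Run:
```python
from h import *
go(538.5,-270,7,11.6)
a=shot('top','1')['color'][180:270,320:440,::-1]; b=shot('scene','1')['color'][130:220,200:320,::-1]
cv2.imwrite('pics/m1.png',np.vstack([cv2.resize(i,None,fx=3,fy=3,interpolation=3) for i in(a,b)]))
```

```text
t 3.1 tcp [ 538.  -265.6    8.1] yang 11.6 w 90.9 f 0.0 | dx -0.0044 dy -0.0003 dz 0.0011 roll 0.0
```

View pics/m1.png

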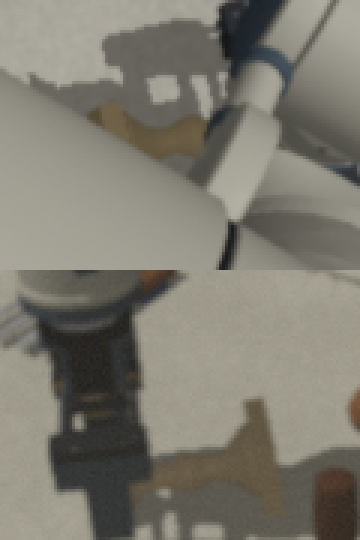

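The crops show the gripper straddling the cup: in the scene half the fingers are at (95,470), with the stem leaving toward (200,480). I'll shift 4 mm and close gently.

play_rows([
  {"claw": 1,"dx": -0.004,"dy": 0,"dz": 0.001,"roll": 0},
  {"claw": 0.3,"dx": -0.004,"dy": 0,"dz": 0.001,"roll": 0},
  {"claw": 0.3,"dx": -0.004,"dy": 0,"dz": 0.001,"roll": 0},
  {"claw": 0.3,"dx": -0.004,"dy": 0,"dz": 0.001,"roll": 0},
  {"claw": 0.3,"dx": -0.004,"dy": 0,"dz": 0.001,"roll": 0},
  {"claw": 0.3,"dx": -0.004,"dy": 0,"dz": 0.001,"roll": 0},
  {"claw": 0.3,"dx": -0.004,"dy": 0,"dz": 0.001,"roll": 0},
  {"claw": 0.3,"dx": -0.004,"dy": 0,"dz": 0.001,"roll": 0},
  {"claw": 0.3,"dx": -0.004,"dy": 0,"dz": 0.001,"roll": 0},
  {"claw": 0.3,"dx": -0.004,"dy": 0,"dz": 0.001,"roll": 0},
], grip_force=8)

```text
clock: 4.2
tool_pos: [538.6, -269.6, 6.9]
tool_rot: [-3.142, -0.0, 1.773]
ft_force: [-0.1, 0.3, 0.3]
width: 49.7
gripper_force: 8.0
```

play_rows([
  {"claw": 0.3,"dx": 0,"dy": 0,"dz": -0.014,"roll": 0},
  {"claw": 0.3,"dx": 0,"dy": 0,"dz": -0.028,"roll": 0},
  {"claw": 0.3,"dx": 0,"dy": 0,"dz": -0.042,"roll": 0},
  {"claw": 0.3,"dx": 0,"dy": 0,"dz": -0.056,"roll": 0},
  {"claw": 0.3,"dx": 0,"dy": 0,"dz": -0.07,"roll": 0},
  {"claw": 0.3,"dx": 0,"dy": 0,"dz": -0.084,"roll": 0},
  {"claw": 0.3,"dx": 0,"dy": 0,"dz": -0.098,"roll": 0},
  {"claw": 0.3,"dx": 0,"dy": 0,"dz": -0.112,"roll": 0},
  {"claw": 0.3,"dx": 0,"dy": 0,"dz": -0.126,"roll": 0},
  {"claw": 0.3,"dx": 0,"dy": 0,"dz": -0.14,"roll": 0},
])

```text
clock: 5.2
tool_pos: [538.6, -269.6, 148.1]
tool_rot: [-3.142, 0.0, 1.773]
ft_force: [0.5, -0.4, -2.6]
width: 49.7
gripper_force: 8.0
```

Run:
```python
from h import *
go(538.5,-270,128,11.6)
b=shot('scene','2')['color'][100:240,180:340,::-1]
cv2.imwrite('pics/m2.png',cv2.resize(b,None,fx=3,fy=3,interpolation=3))
```

```text
t 5.2 tcp [ 538.6 -269.6  148.1] yang 11.6 w 49.7 f 8.0 | dx -0.0004 dy -0.0001 dz 0.0201 roll 0.0
```

View pics/m2.png

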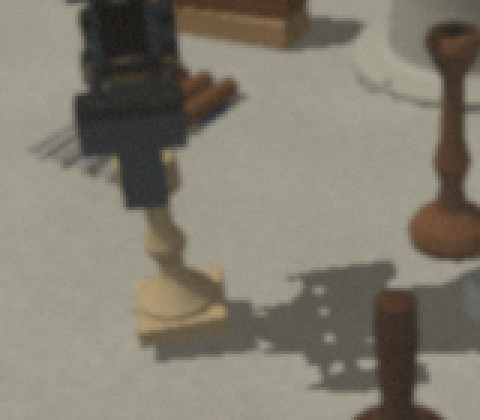

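The candlestick hangs upright, tilted a little, with the foot at (180,305). I'll lower it so the foot rights itself on the bench.

play_rows([
  {"claw": 0.3,"dx": 0,"dy": 0,"dz": 0.01,"roll": 0},
  {"claw": 0.3,"dx": 0,"dy": 0,"dz": 0.013,"roll": 0},
  {"claw": 0.3,"dx": 0,"dy": 0,"dz": 0.016,"roll": 0},
  {"claw": 0.3,"dx": 0,"dy": 0,"dz": 0.018,"roll": 0},
  {"claw": 0.3,"dx": 0,"dy": 0,"dz": 0.02,"roll": 0},
  {"claw": 0.3,"dx": 0,"dy": 0,"dz": 0.021,"roll": 0},
  {"claw": 0.3,"dx": 0,"dy": 0,"dz": 0.022,"roll": 0},
  {"claw": 0.3,"dx": 0,"dy": 0,"dz": 0.022,"roll": 0},
], grip_force=4)

```text
clock: 6.05
tool_pos: [538.7, -269.7, 124.2]
tool_rot: [-3.141, -0.0, 1.773]
ft_force: [1.0, -0.9, 4.0]
width: 50.0
gripper_force: 4.0
```

Run:
```python
from h import *
go(538.5,-270,126,11.6)
b=shot('scene','3')['color'][100:240,180:340,::-1]
cv2.imwrite('pics/m3.png',cv2.resize(b,None,fx=3,fy=3,interpolation=3))
```

```text
t 6.05 tcp [ 538.7 -269.7  124.2] yang 11.6 w 50.0 f 4.0 | dx -0.0002 dy -0.0002 dz -0.0018 roll -0.0
```

View pics/m3.png

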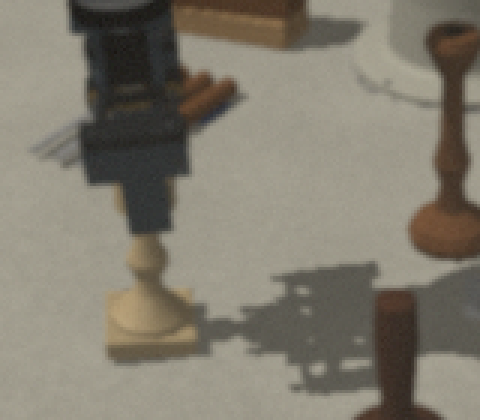

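The candlestick is now upright on its square foot at (150,320). I'll let go.

play_rows([
  {"claw": 1,"dx": 0,"dy": 0,"dz": -0.001,"roll": 0},
  {"claw": 1,"dx": 0,"dy": 0,"dz": -0.001,"roll": 0},
  {"claw": 1,"dx": 0,"dy": 0,"dz": -0.001,"roll": 0},
  {"claw": 1,"dx": 0,"dy": 0,"dz": -0.001,"roll": 0},
  {"claw": 1,"dx": 0,"dy": 0,"dz": -0.001,"roll": 0},
  {"claw": 1,"dx": 0,"dy": 0,"dz": -0.001,"roll": 0},
  {"claw": 1,"dx": 0,"dy": 0,"dz": -0.001,"roll": 0},
  {"claw": 1,"dx": 0,"dy": 0,"dz": -0.001,"roll": 0},
  {"claw": 1,"dx": 0,"dy": 0,"dz": -0.001,"roll": 0},
  {"claw": 1,"dx": 0,"dy": 0,"dz": -0.001,"roll": 0},
])

```text
clock: 7.1
tool_pos: [538.7, -269.6, 125.9]
tool_rot: [3.142, 0.0, 1.773]
ft_force: [-1.0, -0.3, -0.0]
width: 91.2
gripper_force: 0.0
```

Run:
```python
from h import *
go(538.5,-270,126,11.6)
S=shot('scene','4');b=S['color'][130:240,190:270,::-1]
cv2.imwrite('pics/m4.png',cv2.resize(b,None,fx=5,fy=5,interpolation=3))
```

```text
t 7.1 tcp [ 538.7 -269.6  125.9] yang 11.6 w 91.2 f 0.0 | dx -0.0003 dy -0.0002 dz -0.0001 roll -0.0
```

View pics/m4.png

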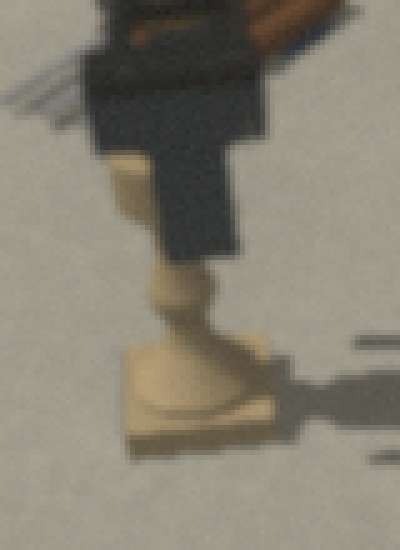

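It stands by itself, with the near foot edge running (128,458)-(273,440) and the cup slightly left of the fingers. I'll measure the foot and cup from this.

Run:
```python
from h import *
np.set_printoptions(precision=1,suppress=True)
S=load('scene','4'); f=lambda u,v:(190+(u-2)/5,130+(v-2)/5)
A=atz(S,*f(128,459),0);B=atz(S,*f(274,439),0)
A2=atz(S,*f(126,434),18);B2=atz(S,*f(276,402),18)
for a,b in((A,B),(A2,B2)):
    e=(b-a)[:2]; print(a,b,np.linalg.norm(e),'edge ang',np.degrees(np.arctan2(e[1],e[0])))
    n=np.array([-e[1],e[0]])/np.linalg.norm(e); print('centre',(a+b)[:2]/2+38*n)
# cup left silhouette bottom / bead centre
print('bead axis @76',atz(S,*f(181,288),76),'cup left edge@145',atz(S,*f(112,185),145))
print('foot x: depth',dep(S,*f(200,445)),dep(S,*f(190,400)))
```

```text
[ 586. -317.    0.] [ 569.4 -244.6    0. ] 74.25345216206595 edge ang 102.91086569224414
centre [ 540.7 -289.3]
[ 587.9 -314.8   18. ] [ 561.6 -242.8   18. ] 76.71663822054923 edge ang 110.06518323242622
centre [ 539.  -291.8]
bead axis @76 [ 542.9 -287.3   76. ] cup left edge@145 [ 555.  -309.1  145. ]
foot x: depth [ 580.4 -280.3    4.9] [ 574.8 -283.1   29.6]
```

play_rows([
  {"claw": 1,"dx": -0.009,"dy": 0.0,"dz": 0,"roll": 0},
  {"claw": 1,"dx": -0.0185,"dy": 0.0,"dz": 0,"roll": 0},
  {"claw": 1,"dx": -0.0185,"dy": 0,"dz": 0,"roll": 0},
  {"claw": 0.3,"dx": -0.0185,"dy": 0,"dz": 0,"roll": 0},
  {"claw": 0.3,"dx": -0.0185,"dy": 0,"dz": 0,"roll": 0},
  {"claw": 0.3,"dx": -0.0185,"dy": 0,"dz": 0,"roll": 0},
  {"claw": 0.3,"dx": -0.0185,"dy": 0,"dz": 0,"roll": 0},
  {"claw": 0.3,"dx": -0.0185,"dy": 0,"dz": 0,"roll": 0},
  {"claw": 0.3,"dx": -0.0185,"dy": 0,"dz": 0,"roll": 0},
  {"claw": 0.3,"dx": -0.0185,"dy": 0,"dz": 0,"roll": 0},
], grip_force=20)

```text
clock: 8.15
tool_pos: [542.5, -287.7, 126.0]
tool_rot: [3.141, 0.0, 1.773]
ft_force: [0.9, 1.0, 0.4]
width: 49.1
gripper_force: 20.0
```

```bash
python3 -c "
from h import *
go(541,-288,300,11.6)
go(583,165,300,-17.5)"
```

```text
t 8.15 tcp [ 542.5 -287.7  126. ] yang 11.6 w 49.1 f 20.0 | dx -0.0000 dy -0.0015 dz -0.1740 roll 0.0
t 8.15 tcp [ 542.5 -287.7  126. ] yang 11.6 w 49.1 f 20.0 | dx 0.4353 dy 0.1308 dz -0.1740 roll 29.1
```

play_rows([
  {"claw": 0.3,"dx": 0,"dy": 0,"dz": -0.008,"roll": 0},
  {"claw": 0.3,"dx": 0,"dy": 0,"dz": -0.024,"roll": 0},
  {"claw": 0.3,"dx": 0,"dy": 0,"dz": -0.044,"roll": 0},
  {"claw": 0.3,"dx": 0,"dy": 0,"dz": -0.066,"roll": 0},
  {"claw": 0.3,"dx": 0,"dy": 0,"dz": -0.09,"roll": 0},
  {"claw": 0.3,"dx": 0,"dy": 0,"dz": -0.115,"roll": 0},
  {"claw": 0.3,"dx": 0,"dy": 0,"dz": -0.137,"roll": 0},
  {"claw": 0.3,"dx": 0,"dy": 0,"dz": -0.156,"roll": 0},
  {"claw": 0.3,"dx": 0,"dy": 0,"dz": -0.168,"roll": 0},
  {"claw": 0.3,"dx": 0,"dy": 0,"dz": -0.174,"roll": 0},
])

```text
clock: 9.15
tool_pos: [542.5, -287.9, 301.1]
tool_rot: [3.141, 0.001, 1.773]
ft_force: [-0.2, -0.7, -2.9]
width: 49.3
gripper_force: 20.0
```

play_rows([
  {"claw": 0.3,"dx": 0.01,"dy": 0.003,"dz": 0,"roll": 1},
  {"claw": 0.3,"dx": 0.03,"dy": 0.009,"dz": 0,"roll": 3},
  {"claw": 0.3,"dx": 0.055,"dy": 0.0165,"dz": 0,"roll": 5},
  {"claw": 0.3,"dx": 0.08,"dy": 0.024,"dz": 0,"roll": 7},
  {"claw": 0.3,"dx": 0.11,"dy": 0.033,"dz": 0,"roll": 9},
  {"claw": 0.3,"dx": 0.135,"dy": 0.0405,"dz": 0,"roll": 11},
  {"claw": 0.3,"dx": 0.16,"dy": 0.048,"dz": 0,"roll": 12},
  {"claw": 0.3,"dx": 0.185,"dy": 0.0555,"dz": 0,"roll": 13},
  {"claw": 0.3,"dx": 0.21,"dy": 0.063,"dz": 0,"roll": 14},
  {"claw": 0.3,"dx": 0.23,"dy": 0.069,"dz": 0,"roll": 15},
])

```text
clock: 10.15
tool_pos: [563.3, -47.1, 299.2]
tool_rot: [-3.14, -0.0, 1.511]
ft_force: [1.4, 0.1, -2.0]
width: 49.3
gripper_force: 20.0
```

```bash
python3 -c "
from h import *
go(583,165,300,-17.5)"
```

```text
t 10.15 tcp [563.3 -47.1 299.2] yang -3.4 w 49.3 f 20.0 | dx 0.2129 dy 0.0070 dz -0.0007 roll 14.1
```

play_rows([
  {"claw": 0.3,"dx": 0.02,"dy": 0.0007,"dz": 0,"roll": 2},
  {"claw": 0.3,"dx": 0.045,"dy": 0.0015,"dz": 0,"roll": 4},
  {"claw": 0.3,"dx": 0.075,"dy": 0.0025,"dz": 0,"roll": 6},
  {"claw": 0.3,"dx": 0.105,"dy": 0.0035,"dz": 0,"roll": 8},
  {"claw": 0.3,"dx": 0.135,"dy": 0.0045,"dz": 0,"roll": 10},
  {"claw": 0.3,"dx": 0.165,"dy": 0.0055,"dz": 0,"roll": 12},
  {"claw": 0.3,"dx": 0.19,"dy": 0.006,"dz": 0,"roll": 13},
  {"claw": 0.3,"dx": 0.205,"dy": 0.007,"dz": 0,"roll": 14.1},
  {"claw": 0.3,"dx": 0.213,"dy": 0.007,"dz": 0,"roll": 14.1},
  {"claw": 0.3,"dx": 0.213,"dy": 0.007,"dz": 0,"roll": 14.1},
])

```text
clock: 11.15
tool_pos: [583.1, 164.2, 299.3]
tool_rot: [-3.141, 0.0, 1.267]
ft_force: [0.0, -1.7, -2.0]
width: 49.2
gripper_force: 20.0
```

play_rows([
  {"claw": 0.3,"dx": 0,"dy": 0,"dz": 0.015,"roll": 0},
  {"claw": 0.3,"dx": 0,"dy": 0,"dz": 0.035,"roll": 0},
  {"claw": 0.3,"dx": 0,"dy": 0,"dz": 0.05,"roll": 0},
  {"claw": 0.3,"dx": 0,"dy": 0,"dz": 0.062,"roll": 0},
  {"claw": 0.3,"dx": 0,"dy": 0,"dz": 0.07,"roll": 0},
  {"claw": 0.3,"dx": 0,"dy": 0,"dz": 0.07,"roll": 0},
])

```text
clock: 11.75
tool_pos: [582.9, 163.1, 229.0]
tool_rot: [-3.14, 0.001, 1.265]
ft_force: [-1.1, 0.4, -2.0]
width: 49.8
gripper_force: 20.0
```

Run:
```python
from h import *
go(583,165,201,-17.5)
S=shot('scene','5');b=S['color'][130:270,320:500,::-1]
shot('top','5')
cv2.imwrite('pics/m5.png',cv2.resize(b,None,fx=4,fy=4,interpolation=3))
```

```text
t 11.75 tcp [582.9 163.1 229. ] yang -17.5 w 49.8 f 20.0 | dx 0.0018 dy -0.0005 dz 0.0280 roll -0.0
```

View pics/m5.png

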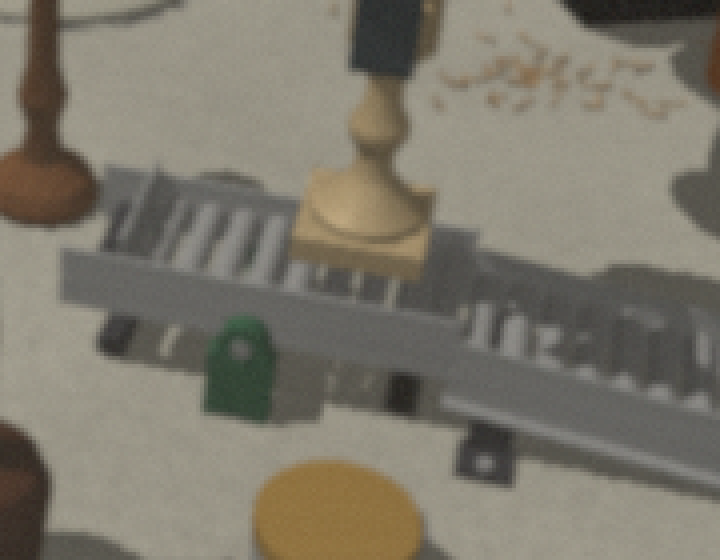

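The foot hangs upright over the downstream part of the tray, with its near lower edge at (293,258)-(420,280) and the near rail's top edge running from (62,250) to (460,322).

Run:
```python
from h import *
np.set_printoptions(precision=1,suppress=True)
S=load('scene','5'); f=lambda u,v:(320+(u-1.5)/4,130+(v-1.5)/4)
a=np.radians(17.5);d=np.array([np.sin(a),np.cos(a)]);n=np.array([np.cos(a),-np.sin(a)]);o=np.array([565.7,109.7])
loc=lambda p:np.array([(p[:2]-o)@n,(p[:2]-o)@d])
for z,uv in((103,((293,258),(420,280))),(121,((293,233),(431,252)))):
    A,B=[atz(S,*f(*p),z) for p in uv]; e=(B-A)[:2]
    print(np.linalg.norm(e),'yaw err',np.degrees(np.arctan2(e@n,e@d)),loc(A),loc(B))
A,B=atz(S,*f(62,250),88),atz(S,*f(460,322),88); e=(B-A)[:2]
print('rail near',np.linalg.norm(e),np.degrees(np.arctan2(e@n,e@d)),loc(A),loc(B))
p=atz(S,*f(240,345),68);print('pin',loc(p))
A,B=atz(S,*f(105,167),88),atz(S,*f(475,233),88); print('rail far',loc(A),loc(B))
print('bead axis',loc(atz(S,*f(379,127),179)),'depth foot',dep(S,*f(360,265)))
```

```text
73.52097743801056 yaw err -1.0143643240873814 [36.3 21.5] [35. 95.]
78.61645199418531 yaw err -4.212002562891869 [37.1 19.7] [31.3 98.1]
rail near 235.802469439149 -0.6526070868692837 [  50.1 -114.4] [ 47.4 121.4]
pin [81.5  2.2]
rail far [ -45.5 -113.4] [-44.4 121.7]
bead axis [ 1.7 56.9] depth foot [621.  155.5 108.6]
```

play_rows([
  {"claw": 0.3,"dx": 0,"dy": 0.0015,"dz": 0.006,"roll": 0},
  {"claw": 0.3,"dx": 0,"dy": 0.0015,"dz": 0.012,"roll": 0},
  {"claw": 0.3,"dx": 0,"dy": 0.0015,"dz": 0.017,"roll": 0},
  {"claw": 0.3,"dx": 0,"dy": 0.0015,"dz": 0.021,"roll": 0},
  {"claw": 0.3,"dx": 0,"dy": 0.0015,"dz": 0.024,"roll": 0},
  {"claw": 0.3,"dx": 0,"dy": 0.0015,"dz": 0.026,"roll": 0},
  {"claw": 0.3,"dx": 0,"dy": 0.0015,"dz": 0.027,"roll": 0},
  {"claw": 0.3,"dx": 0,"dy": 0.0015,"dz": 0.027,"roll": 0},
])

```text
clock: 12.65
tool_pos: [584.8, 163.2, 202.9]
tool_rot: [-3.142, 0.0, 1.265]
ft_force: [-0.5, -0.2, -2.7]
width: 49.5
gripper_force: 20.0
```

Run:
```python
from h import *
go(583,165,200,-17.5)
for i in range(3): print(readout.observe()['ft_force'].round(1))
S=shot('scene','6'); f=lambda u,v:(320+(u-1.5)/4,130+(v-1.5)/4)
print(S['z_map'][150:215,410].astype(int)[::3])
```

```text
t 12.65 tcp [584.8 163.2 202.9] yang -17.5 w 49.5 f 20.0 | dx 0.0012 dy -0.0022 dz 0.0029 roll -0.0
[-0.5 -0.2 -2.7]
[-0.5 -0.2 -2.7]
[-0.5 -0.2 -2.7]
[ 890  896  898 1290  944  942  945  944  944  953  963  965  969  971
  968  967  965  964  969  962  968  972]
```

play_rows([
  {"claw": 0.3,"dx": 0,"dy": 0,"dz": 0.001,"roll": 0},
  {"claw": 0.3,"dx": 0,"dy": 0,"dz": 0.002,"roll": 0},
  {"claw": 0.3,"dx": 0,"dy": 0,"dz": 0.002,"roll": 0},
])

```text
clock: 13.0
tool_pos: [584.9, 163.2, 200.9]
tool_rot: [3.141, -0.0, 1.265]
ft_force: [0.3, 0.4, -1.5]
width: 49.3
gripper_force: 20.0
```

play_rows([
  {"claw": 0.3,"dx": 0,"dy": 0,"dz": 0.001,"roll": 0},
  {"claw": 0.3,"dx": 0,"dy": 0,"dz": 0.001,"roll": 0},
  {"claw": 0.3,"dx": 0,"dy": 0,"dz": 0.001,"roll": 0},
])

```text
clock: 13.3
tool_pos: [584.9, 163.2, 200.0]
tool_rot: [3.141, -0.0, 1.265]
ft_force: [0.3, -0.1, 0.6]
width: 49.5
gripper_force: 20.0
```

play_rows([
  {"claw": 1,"dx": 0,"dy": 0,"dz": 0,"roll": 0},
  {"claw": 1,"dx": 0,"dy": 0,"dz": 0,"roll": 0},
  {"claw": 1,"dx": 0,"dy": 0,"dz": 0,"roll": 0},
  {"claw": 1,"dx": 0,"dy": 0,"dz": 0,"roll": 0},
  {"claw": 1,"dx": 0,"dy": 0,"dz": 0,"roll": 0},
  {"claw": 1,"dx": 0,"dy": 0,"dz": -0.02,"roll": 0},
  {"claw": 1,"dx": 0,"dy": 0,"dz": -0.06,"roll": 0},
  {"claw": 1,"dx": 0,"dy": 0,"dz": -0.1,"roll": 0},
  {"claw": 1,"dx": 0,"dy": 0,"dz": -0.12,"roll": 0},
  {"claw": 1,"dx": 0,"dy": 0,"dz": -0.12,"roll": 0},
])

```text
clock: 14.3
tool_pos: [586.1, 163.4, 323.3]
tool_rot: [3.137, -0.003, 1.265]
ft_force: [-0.0, 0.5, -0.8]
width: 91.4
gripper_force: 0.0
```

```bash
cat > where.py <<'E'
from h import *
import sys
np.set_printoptions(precision=1,suppress=True)
S=shot('scene',sys.argv[1]); a=np.radians(17.5);d=np.array([np.sin(a),np.cos(a)]);n=np.array([np.cos(a),-np.sin(a)]);o=np.array([565.7,109.7])
hsv=cv2.cvtColor(S['color'],cv2.COLOR_RGB2HSV).astype(int); P=[];C=[]
for v in range(110,270):
    for u in range(330,560):
        if S['z_map'][v,u]>0: P.append(dep(S,u,v));C.append(hsv[v,u])
P=np.array(P);C=np.array(C); L=np.c_[(P[:,:2]-o)@n,(P[:,:2]-o)@d,P[:,2]]
w=(abs(L[:,0])<48)&(L[:,2]>40)&(L[:,2]<260)&(C[:,1]>60)&(C[:,0]>8)&(C[:,0]<28)
W=L[w]; print('wood n',w.sum(),'y mid',(np.percentile(W[:,1],2)+np.percentile(W[:,1],98))/2,'x',np.percentile(W[:,0],[2,98]),'z max',W[:,2].max())
for z in range(40,260,20):
    q=W[(W[:,2]>=z)&(W[:,2]<z+20)]
    if len(q)>5: print(z,len(q),'y',q[:,1].min(),q[:,1].max(),'xmax',q[:,0].max())
r=(abs(L[:,0]-48)<5)&(L[:,1]>-110)&(L[:,1]<115)&(L[:,2]>78)&(L[:,2]<100); print('rail slope',np.polyfit(L[r,1],L[r,2],1))
o_=readout.observe();print(o_['clock'],o_['tool_pos'],o_['ft_force'],o_['width'])
E
python3 where.py 7
```

```text
wood n 1371 y mid 93.68717621710405 x [-24.9  42.5] z max 228.97937776840104
60 68 y 71.99787620795384 132.34028779098026 xmax 43.46763078751653
80 469 y 55.22647072929039 129.84645137380937 xmax 45.3152378033703
100 149 y 71.9310491141179 113.59243080309439 xmax 27.257550166075283
120 52 y 85.7823591318753 109.05998122130097 xmax 21.13238751322012
140 117 y 83.73773400040689 114.37792694129882 xmax 22.747652811042176
160 60 y 91.04902649009874 109.73006045969083 xmax 17.04215641583096
180 53 y 86.64655758249323 125.31220243628958 xmax 31.227867245618537
200 169 y 82.19935493228203 130.8168192960425 xmax 32.43418140934691
220 232 y 82.8868823545975 131.56740316671255 xmax 29.86732912040682
rail slope [-0.  84.4]
14.35 [585.3 163.3 321.1] [-0.2 -0.1 -0.4] 91.38489870014895
```

The candlestick is rolling, at about y = 94. I'll wait and raise the hand a little.

play_rows([
  {"claw": 1,"dx": 0,"dy": 0,"dz": -0.02,"roll": 0},
  {"claw": 1,"dx": 0,"dy": 0,"dz": -0.04,"roll": 0},
  {"claw": 1,"dx": 0,"dy": 0,"dz": -0.04,"roll": 0},
  {"claw": 1,"dx": 0,"dy": 0,"dz": -0.04,"roll": 0},
  {"claw": 1,"dx": 0,"dy": 0,"dz": -0.04,"roll": 0},
  {"claw": 1,"dx": 0,"dy": 0,"dz": -0.04,"roll": 0},
  {"claw": 1,"dx": 0,"dy": 0,"dz": -0.04,"roll": 0},
  {"claw": 1,"dx": 0,"dy": 0,"dz": -0.04,"roll": 0},
  {"claw": 1,"dx": 0,"dy": 0,"dz": -0.04,"roll": 0},
  {"claw": 1,"dx": 0,"dy": 0,"dz": -0.04,"roll": 0},
])

```text
clock: 15.35
tool_pos: [584.8, 163.2, 359.9]
tool_rot: [-3.142, 0.0, 1.265]
ft_force: [0.2, -0.2, -0.2]
width: 91.0
gripper_force: 0.0
```

play_rows([
  {"claw": 1,"dx": 0,"dy": 0,"dz": 0,"roll": 0},
  {"claw": 1,"dx": 0,"dy": 0,"dz": 0,"roll": 0},
  {"claw": 1,"dx": 0,"dy": 0,"dz": 0,"roll": 0},
  {"claw": 1,"dx": 0,"dy": 0,"dz": 0,"roll": 0},
  {"claw": 1,"dx": 0,"dy": 0,"dz": 0,"roll": 0},
  {"claw": 1,"dx": 0,"dy": 0,"dz": 0,"roll": 0},
  {"claw": 1,"dx": 0,"dy": 0,"dz": 0,"roll": 0},
  {"claw": 1,"dx": 0,"dy": 0,"dz": 0,"roll": 0},
  {"claw": 1,"dx": 0,"dy": 0,"dz": 0,"roll": 0},
  {"claw": 1,"dx": 0,"dy": 0,"dz": 0,"roll": 0},
])

```text
clock: 16.35
tool_pos: [584.8, 163.2, 359.9]
tool_rot: [-3.142, -0.0, 1.265]
ft_force: [-0.4, 0.8, 0.8]
width: 91.2
gripper_force: 0.0
```

play_rows([
  {"claw": 1,"dx": 0,"dy": 0,"dz": 0,"roll": 0},
  {"claw": 1,"dx": 0,"dy": 0,"dz": 0,"roll": 0},
  {"claw": 1,"dx": 0,"dy": 0,"dz": 0,"roll": 0},
  {"claw": 1,"dx": 0,"dy": 0,"dz": 0,"roll": 0},
  {"claw": 1,"dx": 0,"dy": 0,"dz": 0,"roll": 0},
  {"claw": 1,"dx": 0,"dy": 0,"dz": 0,"roll": 0},
  {"claw": 1,"dx": 0,"dy": 0,"dz": 0,"roll": 0},
  {"claw": 1,"dx": 0,"dy": 0,"dz": 0,"roll": 0},
  {"claw": 1,"dx": 0,"dy": 0,"dz": 0,"roll": 0},
  {"claw": 1,"dx": 0,"dy": 0,"dz": 0,"roll": 0},
])

```text
clock: 17.35
tool_pos: [584.8, 163.2, 359.9]
tool_rot: [3.142, 0.0, 1.265]
ft_force: [0.1, 0.5, 0.0]
width: 91.6
gripper_force: 0.0
```

```bash
python3 where.py 8
```

```text
wood n 1519 y mid 265.23899513513925 x [-20.5  44. ] z max 209.45877258624648
40 41 y 227.15643325176433 343.9153186804293 xmax 45.61905851982385
60 520 y 227.67621063800306 304.4629403015942 xmax 46.731619788119374
80 182 y 241.67023051716265 287.1013293814513 xmax 31.40747560936064
100 61 y 257.7323393820882 283.4038427690816 xmax 24.763679502599672
120 137 y 255.6850360625254 287.9601685177334 xmax 25.476008345914256
140 69 y 264.5153752025388 282.3258121345098 xmax 18.816637031877693
160 45 y 263.0798772655345 299.1885704916985 xmax 32.12528161285616
180 196 y 253.15498775603652 301.9371123481281 xmax 32.371138364445294
200 268 y 256.0928107211225 303.7753526563982 xmax 31.843794580251316
rail slope [-0.  84.2]
17.4 [584.8 163.2 359.9] [ 0.6  0.3 -0.5] 90.90847003559541
```

play_rows([
  {"claw": 1,"dx": 0,"dy": 0,"dz": 0,"roll": 0},
  {"claw": 1,"dx": 0,"dy": 0,"dz": 0,"roll": 0},
  {"claw": 1,"dx": 0,"dy": 0,"dz": 0,"roll": 0},
  {"claw": 1,"dx": 0,"dy": 0,"dz": 0,"roll": 0},
  {"claw": 1,"dx": 0,"dy": 0,"dz": 0,"roll": 0},
  {"claw": 1,"dx": 0,"dy": 0,"dz": 0,"roll": 0},
  {"claw": 1,"dx": 0,"dy": 0,"dz": 0,"roll": 0},
  {"claw": 1,"dx": 0,"dy": 0,"dz": 0,"roll": 0},
  {"claw": 1,"dx": 0,"dy": 0,"dz": 0,"roll": 0},
  {"claw": 1,"dx": 0,"dy": 0,"dz": 0,"roll": 0},
])

```text
clock: 18.4
tool_pos: [584.8, 163.2, 359.9]
tool_rot: [3.142, 0.0, 1.265]
ft_force: [-0.8, 0.1, 0.7]
width: 91.3
gripper_force: 0.0
```

play_rows([
  {"claw": 1,"dx": 0,"dy": 0,"dz": 0,"roll": 0},
  {"claw": 1,"dx": 0,"dy": 0,"dz": 0,"roll": 0},
  {"claw": 1,"dx": 0,"dy": 0,"dz": 0,"roll": 0},
  {"claw": 1,"dx": 0,"dy": 0,"dz": 0,"roll": 0},
  {"claw": 1,"dx": 0,"dy": 0,"dz": 0,"roll": 0},
  {"claw": 1,"dx": 0,"dy": 0,"dz": 0,"roll": 0},
  {"claw": 1,"dx": 0,"dy": 0,"dz": 0,"roll": 0},
  {"claw": 1,"dx": 0,"dy": 0,"dz": 0,"roll": 0},
  {"claw": 1,"dx": 0,"dy": 0,"dz": 0,"roll": 0},
  {"claw": 1,"dx": 0,"dy": 0,"dz": 0,"roll": 0},
])

```text
clock: 19.4
tool_pos: [584.8, 163.2, 359.9]
tool_rot: [3.142, -0.0, 1.265]
ft_force: [-0.5, 0.4, 0.1]
width: 91.3
gripper_force: 0.0
```

```bash
python3 where.py 9
```

```text
wood n 1603 y mid 305.7244329114998 x [-19.4  44.6] z max 205.92867297661326
40 160 y 266.9816486033126 344.35643860713157 xmax 46.85153304462029
60 493 y 267.7436204911447 346.4750407797013 xmax 46.33683378657715
80 146 y 286.49400195320214 324.9319367837632 xmax 28.571407420949004
100 69 y 296.5383921749027 327.4255417911617 xmax 25.775123574662437
120 134 y 295.7687728323847 325.47787190886464 xmax 26.311100394937277
140 77 y 303.3279827675464 324.78282202695505 xmax 17.881841337296255
160 75 y 293.23190665220585 338.5280205062695 xmax 34.11075714959435
180 219 y 292.75144311329973 345.0573288289081 xmax 34.6962539536422
200 230 y 297.02633046752754 343.98841692798754 xmax 31.49448581365397
rail slope [-0.  84.3]
19.45 [584.8 163.2 359.9] [-0.5  0.5 -0.3] 91.05878684282773
```

play_rows([
  {"claw": 1,"dx": 0,"dy": 0,"dz": 0,"roll": 0},
  {"claw": 1,"dx": 0,"dy": 0,"dz": 0,"roll": 0},
  {"claw": 1,"dx": 0,"dy": 0,"dz": 0,"roll": 0},
  {"claw": 1,"dx": 0,"dy": 0,"dz": 0,"roll": 0},
  {"claw": 1,"dx": 0,"dy": 0,"dz": 0,"roll": 0},
  {"claw": 1,"dx": 0,"dy": 0,"dz": 0,"roll": 0},
  {"claw": 1,"dx": 0,"dy": 0,"dz": 0,"roll": 0},
  {"claw": 1,"dx": 0,"dy": 0,"dz": 0,"roll": 0},
  {"claw": 1,"dx": 0,"dy": 0,"dz": 0,"roll": 0},
  {"claw": 1,"dx": 0,"dy": 0,"dz": 0,"roll": 0},
])

```text
clock: 20.45
tool_pos: [584.8, 163.2, 359.9]
tool_rot: [-3.142, 0.0, 1.265]
ft_force: [-0.5, -0.3, 0.3]
width: 91.3
gripper_force: 0.0
```

```bash
sed -i 's/precision=1/precision=3/; s/(L\[:,2\]>78)&(L\[:,2\]<100)/(L[:,2]>70)\&(L[:,2]<110)/' where.py; python3 where.py 10 | grep -v xmax
python3 - <<'E'
from h import *
A,B,C,D=[load('scene',k)for k in('0','7','9','10')]
df=lambda a,b:cv2.absdiff(a['color'],b['color'])[165:265,335:400].mean()
print('tray region diff: start-tipped',df(A,B),'start-now',df(A,D),'9-10 all',cv2.absdiff(C['color'],D['color'])[110:280,330:560].mean())
E
```

```text
wood n 1614 y mid 305.7409378213305 x [-19.116  44.376] z max 206.46580085055223
rail slope [-0.004 80.243]
20.5 [584.78  163.202 359.909] [-0.242  0.375 -0.108] 91.15539893908266
tray region diff: start-tipped 5.085641025641026 start-now 1.7214358974358974 9-10 all 1.7291389599317988
```

The candlestick is at rest at the stop, the tray is level again, and the robot is clear.

```bash
python3 -c "
from cell import env
print(env.hand_in())"
```

```text
the job is handed in; nothing more can be done
None
```

I handed the job in at about 20 s of the 66 s allowed: the candlestick stood alone on the bench, then tipped the tray and rolled to the stop, where it measured about y 306 mm, upright and still, with the tray back level. No verdict came back, and I did not re-measure the bystanders.

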